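# Clamp the hollowed forming block in the holding bed

### The arm

A 6-joint arm with a two-finger parallel gripper is mounted at the origin on the work surface. World frame = base frame: x ahead of the robot, y to its left, z up, the work surface at z = 0. Lengths are in mm, angles in rad, forces in N, time in s.
With the tool pointing down it reaches from about 350 to 775 mm from the base axis. Payload 7.3 kg.
Tool frame: the origin (TCP) lies at the very end of the fingers, on their centre line; the grasp point (between the pads) lies 19 mm behind it; z points along the fingers, y is the line along which they close (so a half turn about z gives the same grasp; the last joint's range is limited). The gripper opens to 92 mm and grips with 3 to 60 N. Pads are 19 mm wide; open, the fingers measure 130 mm over their backs; the gripper's body (75 mm by 190 mm) begins 47 mm behind the grasp point.
Start: joints at [-1.382, 0.342, 1.524, -0, 1.275, -0.146], TCP at [172.527, -495.862, 226.741] pointing down, gripper open.
Joint ranges: [-2.53, 2.53], [-0.77, 2.02], [0.04, 2.7], [-1, 4.14], [0.28, 2.66], [-3.11, 3.11]. Speed limits (rad/s): [2.57, 2.57, 3.14, 3.14, 3.14, 3.14].

### API

Orientations are given as [roll, pitch, yaw] about the fixed x, y, z axes, in that order (R = Rz(yaw) Ry(pitch) Rx(roll)).
In Python, from plant import * gives the robot as it stands.
- The arm moves only by the tool arm_command, never from a script. Its arguments are lists of equal length, an entry for each row: "gripper": the finger opening in mm, from 0 to 91.8; "dp": the shift along the tool's x, y, z in units of 25 mm (1.0 is 25 mm), a list of three; "twist": the turn about the tool's z in units of 5 degrees (1.0 is 5 degrees). A call has exactly 5 rows; each row shifts and turns the commanded pose from where the row before left it, along the tool's axes as they then stand; what a row does not reach is not made up. A row lasts 1/8 s, in which the tool goes at most 62.5 mm and 10.7 degrees, less where a joint would pass 70% of its speed; a pose out of reach is approached as far as the arm can. A call is refused whole if a number of a shift passes 1 or a number of a turn 1, either way. A call with a gripper value outside its range is refused whole. The fingers move at their own pace and stop on an object; the grip force is fixed at half the most. Time passes only in rows, so rows that do not move let the fingers close, or fill a call up. It gives the time, the measured TCP pose, the force, the opening and the grip force at its end, in the units of the state.
- get_obs(): the state, without advancing time (a new reading comes with each control period).
- capture(name): name is "side" or "top"; returns the picture (384x512x3 uint8, red, green, blue); there is no depth.
- get_calibration(name): a dict with "mtx" (3x3 intrinsics, pixels), "position" and "attitude" of the camera in the world. Camera axes: x right, y down, z forward; pixel columns grow to the right and rows downward; lengths in mm; the calibration is good to about 2 mm. A picture is of the moment at which its call begins. get_calibration takes no time and is no camera call.
- close_job(): hands the job in; it is judged then, once.
The state is a dict: "time": time; "joint_positions": joint angles; "dq": joint speeds; "tau": joint torques, N m; "tool_pos": TCP position; "tcp_rot": TCP orientation; "contact_force": force on the tool from outside, world axes, zero at the start; "moment": the same for the moment, N m; "grip_width": finger opening in mm; "finger_force": force on a finger pad.
Only numpy, scipy, OpenCV 4.12 (cv2) and the standard library are available. Lean on these libraries where they do the work, as an engineer would, in place of code of your own. Each camera call takes 0.05 s, during which the arm holds its last target. There are 200 camera calls.

### The job

Lay the wooden forming block with the round hollow lengthwise on the middle of the steel holding bed, hollow up, between the end stop and the sliding jaw, and let go of it. Then slide the jaw along by its upright grip until you feel the block come up hard between jaw and end stop, pressing firmly but without ramming it, and leave it closed like that. Leave the grooved block where it lies.

Things in the scene. Friction and masses are not known exactly. Their poses are not given: they have to be found in the camera images.
- hollow_block: The block to clamp: hardwood, 50 (x) by 100 (y, its length) by 50 mm high, 0.15 to 0.3 kg, with one round hollow 36 mm across and 15 mm deep in the middle of its top. Starts flat on the table, hollow up. Origin at the centre of its underside, z up. Grip it across its 50 mm width.
- groove_block: A bystander of the same wood and outside size (50 x 100 x 50 mm), but with a straight groove 20 mm wide and 15 mm deep running the whole length of its top. Origin at the centre of its underside. Not to be moved.
- end_stop: Fixed steel end stop on the bed, 80 mm wide, 45 high; unyielding, bolted at a varying place along the bed. Origin: bottom middle of its working face, on the bed plate's upper side (20 mm above the table). y points along the bed towards the jaw, x across, z up. The bed is a flat plate 110 x 440 mm without side walls; its centre line runs through this origin along y. The stop's foot reaches 52 mm back.
- jaw: Sliding jaw, moving only along the bed, towards the end stop (its -y) and back; stays where left, drags about 2.5 N. Origin: bottom middle of its working face (80 mm wide, 50 high), on the bed plate; y points away from the end stop. Face plate 20 mm thick, then a 30 mm high carriage back to y = 90 mm. Its face starts 180 to 270 mm from the stop's face; its travel is long enough to close on the block.
- jaw_grip (a point): Point on the jaw's grip, an upright steel fin on the carriage, 16 mm thick along y, 40 mm wide along x; the point lies on its centre, 55 mm behind the jaw's face (y) and 20 mm below the fin's top (fin top 126 mm above the table). Pushed, the jaw runs light, then shoves the block (1 to 3 N more), then comes up hard at the stop: about 10 N there seats it; over 60 N on the block is ramming.
Things that resemble listed ones, but are neither listed nor needed, are in the scene too. Leave any orange or turquoise look-alike of the hollow_block alone.

How it is judged (in metres and radians):
On the way, in this order (a step that is already met when the one before it is completed fails the run):
1. the hollowed block lies flat and lengthwise on the bed between end stop and jaw, let go (x of hollow_block in the frame of end_stop between -0.02 and 0.02 m and z of hollow_block in the frame of end_stop between -0.004 and 0.006 m and angle between hollow_block's own z axis and vertical below 0.1 rad and angle between the y axis of hollow_block and the y axis of end_stop, either way round below 0.1745 rad and y of hollow_block in the frame of end_stop between 0.045 and 0.22 m and contact force between the fingers and hollow_block below 0.3 N and linear speed of hollow_block below 0.02 m/s), for 0.2 s.
2. the jaw presses the block against the end stop with more than 2.5 N (contact force between jaw and hollow_block above 2.5 N and contact force between hollow_block and end_stop above 2.5 N).
At the end, for the whole second after the job is handed in: The hollowed block lies flat on the bed, hollow up, released and at rest, within 20 mm of the bed's centre line and 10 degrees of its direction, its end within 5 mm of the end stop's face, and the jaw's face is left within 107 mm of the end stop's face (closed on the 100 mm block to 7 mm) (x of hollow_block in the frame of end_stop between -0.02 and 0.02 m and z of hollow_block in the frame of end_stop between -0.004 and 0.006 m and angle between hollow_block's own z axis and vertical below 0.1 rad and angle between the y axis of hollow_block and the y axis of end_stop, either way round below 0.1745 rad and y of hollow_block in the frame of end_stop between 0.045 and 0.055 m and y of jaw in the frame of end_stop between 0.094 and 0.107 m and linear speed of each of hollow_block, jaw below 0.01 m/s); the robot touches nothing.
It fails at once if the grooved block is moved more than 30 mm (distance of groove_block from where it was at the start of the episode above 0.03 m).
It fails at once if the jaw rams the block with more than 60 N (contact force between jaw and hollow_block above 60 N).
It also fails if it takes over 54 s, if anything falls off the work surface, if the arm or the gripper's body presses on something with over 40 N, if the wrist force passes 120 N, or if a joint passes its speed limit or range.

## Working session

There is one attempt and no reset: what is moved stays moved. The work goes in short steps, Python scripts to look and compute and a tool call to move; the robot and the scene stay as the last step left them, time stands still between calls to the robot, and variables do not carry over. Pictures are saved under pics/ and viewed, at most 10 in all, crops included, and the job is handed in when it is done.

Besides the shell and the picture viewer there is one more tool, called after "Request:" as name([rows], argument=value, ...), one row to a line, values as JSON. arm_command: Moves the arm, as the interface text tells. Its arguments: {"type":"object","properties":{"gripper":{"type":"array"},"dp":{"type":"array"},"twist":{"type":"array"}},"required":["gripper","dp","twist"]}

```bash
mkdir -p pics; ls
python3 - <<'E'
from plant import *
import cv2
o=get_obs();print(o['tool_pos'],o['tcp_rot'],o['grip_width'])
for n in('top','side'):
    im=capture(n);cv2.imwrite(f'pics/{n}0.png',im[:,:,::-1]);print(n,get_calibration(n))
E
```

```text
pics
[ 172.43741955 -495.43082584  226.03572188] [-3.14005108e+00 -2.30922119e-04  3.34791897e-01] 91.63606314802583
top {'mtx': array([[361.01724005,   0.        , 254.26871838],
       [  0.        , 361.01724005, 191.72034859],
       [  0.        ,   0.        ,   1.        ]]), 'position': array([324.84831865,  58.02852557, 964.16473088]), 'attitude': array([-2.98212049e+00, -2.48847293e-03, -1.59194730e+00])}
side {'mtx': array([[368.47460287,   0.        , 256.84152614],
       [  0.        , 368.47460287, 186.02308464],
       [  0.        ,   0.        ,   1.        ]]), 'position': array([  7.44036543, 666.80223833, 583.64427916]), 'attitude': array([-2.13033711,  0.00642314, -2.50070899])}
```

View pics/top0.png

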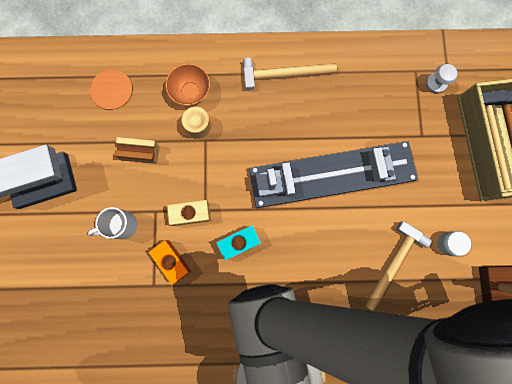

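View pics/side0.png

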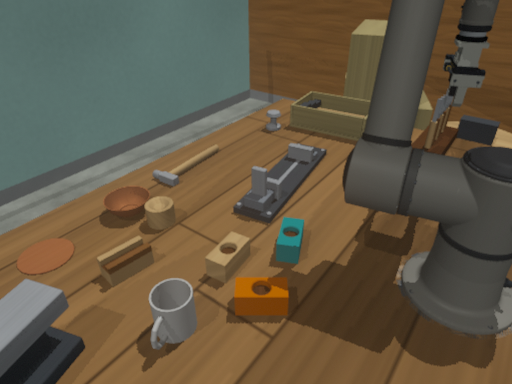

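Top view: the plain hollow block is at (188,212) and the groove block at (135,150). The look-alikes are turquoise at (238,242) and orange at (168,262), and the bed runs from (250,188) to (415,160). I'll zoom in to tell the jaw from the stop and segment both.

```bash
cat > h.py <<'E'
import numpy as np, cv2
from plant import *
from scipy.spatial.transform import Rotation as R
def ray(n,px,z):
    c=get_calibration(n);M=R.from_euler('xyz',c['attitude']).as_matrix()
    u=np.atleast_2d(px).astype(float);d=np.c_[u,np.ones(len(u))]@np.linalg.inv(c['mtx']).T@M.T
    p=np.asarray(c['position']);return p+d*((z-p[2])/d[:,2])[:,None]
def proj(n,P):
    c=get_calibration(n);M=R.from_euler('xyz',c['attitude']).as_matrix()
    q=(np.atleast_2d(P)-c['position'])@M@c['mtx'].T;return q[:,:2]/q[:,2:]
E
python3 - <<'E'
from h import *
a=cv2.imread('pics/top0.png');s=cv2.imread('pics/side0.png')
A=cv2.resize(a[130:230,160:420],None,fx=3,fy=3,interpolation=2);B=cv2.resize(s[135:280,200:340],None,fx=2,fy=2,interpolation=2)
o=np.zeros((600,800,3),np.uint8);o[:300,:780]=A;o[305:595,:280]=B;cv2.imwrite('pics/z.png',o)
hsv=cv2.cvtColor(a,cv2.COLOR_BGR2HSV)
print(hsv[205,175],hsv[215,200],hsv[225,190],hsv[170,320],hsv[225,230])
# bed dark plate
m=((hsv[:,:,1]<90)).astype(np.uint8);m[:135]=0;m[215:]=0;m[:,:240]=0;m[:,422:]=0
m=cv2.morphologyEx(m,cv2.MORPH_OPEN,np.ones((3,3)))
c=max(cv2.findContours(m,0,2)[0],key=cv2.contourArea);b=cv2.boxPoints(cv2.minAreaRect(c));print(b);w=ray('top',b,20);print(w)
print([np.linalg.norm(w[i]-w[i-1]) for i in range(4)],w.mean(0))
# block: pale top
sub=hsv[195:232,160:215];print(sub[::4,::5].tolist())
E
```

```text
[ 25  88 250] [ 25  86 248] [ 16 154 192] [107  38 107] [ 16 155 220]
[[248.52425 167.42044]
 [410.69693 139.88168]
 [417.4485  179.64084]
 [255.27579 207.1796 ]]
[[ 542.83341625   66.45316924   20.        ]
 [ 610.30786369 -375.09125472   20.        ]
 [ 500.2090742  -383.21535379   20.        ]
 [ 435.38385414   50.69017671   20.        ]]
[np.float64(108.59963320428753), np.float64(446.67021323186157), np.float64(110.3981178845878), np.float64(438.72123103136994)] [ 522.18355207 -160.29081564   20.        ]
[[[15, 148, 213], [15, 151, 211], [16, 157, 213], [15, 154, 212], [16, 151, 214], [15, 155, 212], [15, 150, 214], [15, 148, 213], [15, 150, 211], [16, 158, 97], [15, 150, 212]], [[16, 154, 213], [15, 151, 218], [16, 153, 217], [16, 156, 213], [16, 151, 215], [15, 156, 213], [16, 152, 215], [15, 151, 213], [15, 156, 211], [14, 182, 84], [15, 155, 211]], [[15, 157, 209], [15, 151, 209], [15, 156, 208], [14, 164, 207], [18, 132, 234], [25, 98, 251], [26, 80, 252], [26, 82, 249], [26, 81, 248], [26, 79, 253], [15, 154, 191]], [[16, 154, 222], [14, 163, 117], [26, 83, 249], [26, 81,
[... 465 characters left out ...]
5, 155, 214], [14, 156, 113], [26, 83, 251], [25, 88, 248], [25, 89, 248], [17, 131, 232], [18, 134, 224], [26, 82, 251], [27, 78, 255], [24, 98, 248], [15, 145, 137]], [[15, 158, 208], [15, 155, 105], [30, 73, 255], [23, 103, 249], [19, 119, 184], [17, 124, 101], [15, 155, 94], [15, 157, 180], [14, 155, 184], [14, 155, 192], [14, 153, 187]], [[16, 155, 222], [16, 153, 218], [16, 153, 223], [15, 153, 223], [15, 151, 219], [15, 152, 189], [15, 151, 216], [16, 151, 218], [15, 151, 221], [16, 153, 222], [15, 151, 221]], [[15, 150, 224], [16, 152, 225], [16, 152, 226], [16, 152, 226], [15, 149, 227], [15, 154, 224], [16, 153, 226], [15, 149, 227], [16, 152, 225], [16, 148, 226], [16, 153, 228]]]
```

View pics/z.png

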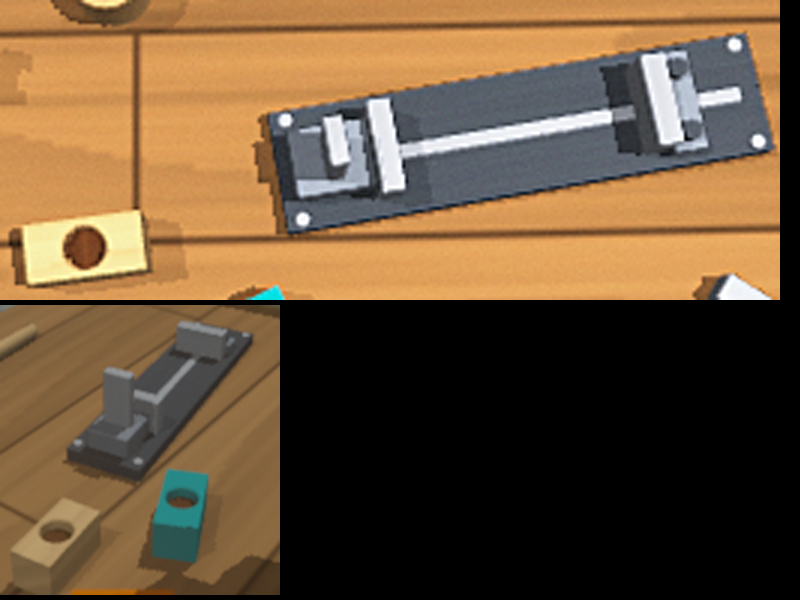

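In the zoom, the jaw with its fin is at the left (fin top at about zoom (336,140), face plate right edge (388,97)-(405,190)). The stop is at the right, working face (638,56)-(655,147). The hollow block is at zoom (85,247).

Run:
```python
from h import *
a=cv2.imread('pics/top0.png');hsv=cv2.cvtColor(a,cv2.COLOR_BGR2HSV)
Z=lambda l:np.array(l)/3.+[160-.33,130-.33]
bolts=ray('top',Z([(285,120),(302,219),(735,45),(758,141)]),22);print('bolts',bolts.round(1),bolts.mean(0))
d=bolts[0]+bolts[1]-bolts[2]-bolts[3];d=d[:2]/np.linalg.norm(d[:2]);print('beddir',d,np.degrees(np.arctan2(d[1],d[0])))
n=np.array([d[1],-d[0]])  # x of stop
for k,l,z in(('jawface',[(388,97),(405,190)],70),('stopface',[(638,56),(655,147)],65),('fin',[(322,118),(342,115),(349,163),(330,167)],126)):
    w=ray('top',Z(l),z);print(k,w.round(1).tolist(),w.mean(0).round(1)); q=w[:,:2]-bolts[:,:2].mean(0);print('   along',(q@d).round(1),'across',(q@n).round(1))
m=cv2.inRange(hsv,(19,60,225),(34,112,255));m[:195]=0;m[235:]=0;m[:,:160]=0;m[:,215:]=0
c=max(cv2.findContours(m,0,2)[0],key=cv2.contourArea);b=cv2.boxPoints(cv2.minAreaRect(c));w=ray('top',b,50)
print('block',b,w.round(1).tolist(),w.mean(0),[np.linalg.norm(w[i]-w[i-1]) for i in range(4)])
for i in (0,1):
  e=w[i+1]-w[i];print(np.linalg.norm(e),np.degrees(np.arctan2(e[1],e[0])))
# hollow centre
m=cv2.inRange(hsv,(5,140,60),(17,255,150));m[:200]=0;m[222:]=0;m[:,:175]=0;m[:,202:]=0
c=max(cv2.findContours(m,0,2)[0],key=cv2.contourArea);M=cv2.moments(c);print('hollow',ray('top',[M['m10']/M['m00'],M['m01']/M['m00']],45))
# side check: project fin top centre
print(proj('side',[[470,5,126],[w[:,0].mean(),w[:,1].mean(),50]]))
```

```text
bolts [[ 535.9   50.1   22. ]
 [ 446.8   37.1   22. ]
 [ 596.6 -356.7   22. ]
 [ 508.2 -369.4   22. ]] [ 521.8732557  -159.69376624   22.        ]
beddir [-0.14847615  0.98891599] 98.53862742934763
jawface [[543.3, -37.2, 70.0], [463.2, -48.5, 70.0]] [503.2 -42.8  70. ]
   along [118.  118.7] across [ 39.4 -41.5]
stopface [[576.2, -253.6, 65.0], [496.4, -262.1, 65.0]] [ 536.3 -257.9   65. ]
   along [-100.9  -97.5] across [ 39.8 -40.4]
fin [[513.6, 21.7, 126.0], [515.7, 5.8, 126.0], [477.0, 1.4, 126.0], [474.1, 16.5, 126.0]] [495.1  11.3 126. ]
   along [180.6 164.6 166.  181.3] across [ 18.8  18.5 -20.5 -21.1]
block [[166.68959 204.95352]
 [205.80669 199.85129]
 [208.29924 218.96097]
 [169.18214 224.0632 ]] [[442.3, 276.5, 50.0], [453.3, 176.9, 50.0], [404.3, 170.5, 50.0], [393.5, 269.3, 50.0]] [423.36597973 223.31175602  50.        ] [np.float64(49.299441939390185), np.float64(100.23082717742508), np.float64(49.40132182251355), np.float64(99.39411197238307)]
100.23082717742508 -83.6702272130926
49.40132182251355 -172.65198552908475
hollow [[423.31503466 223.09359821  45.        ]]
[[267.91819173 169.85433767]
 [226.82750315 247.13276389]]
```

The sizes agree with what's given: block 100×49 mm, jaw-to-stop gap 217 mm, fin 55 mm behind the jaw face, plate widths 80 mm. Moving towards the block while turning.

Request:
arm_command([
  [0.78, -0.63, 0],
  [0.83, -0.56, 0],
  [0.88, -0.48, 0],
  [0.91, -0.4, 0],
  [0.95, -0.32, 0],
], gripper=[75, 75, 75, 75, 75], twist=[-1, -1, -1, -1, -1])

```text
time: 0.72
tool_pos: [239.2, -388.9, 226.4]
tcp_rot: [-3.141, -0.0, 0.774]
contact_force: [-0.0, 0.4, 0.7]
grip_width: 75.1
finger_force: 0.0
```

Request:
arm_command([
  [0.97, -0.24, 0],
  [0.99, -0.15, 0],
  [1, -0.07, 0],
  [1, 0.02, 0],
  [0.99, 0.11, 0],
], gripper=[75, 75, 75, 75, 75], twist=[-1, -1, -1, -1, -1])

```text
time: 1.35
tool_pos: [305.4, -283.0, 226.5]
tcp_rot: [-3.141, -0.0, 1.21]
contact_force: [-0.2, -0.6, 0.3]
grip_width: 75.3
finger_force: 0.0
```

Request:
arm_command([
  [0.98, 0.19, 0],
  [0.96, 0.28, 0],
  [0.93, 0.36, 0],
  [0.9, 0.44, 0],
  [0.86, 0.52, 0],
], gripper=[75, 75, 75, 75, 75], twist=[-1, -1, -1, -1, -1])

```text
time: 1.98
tool_pos: [371.5, -176.9, 226.5]
tcp_rot: [-3.141, -0.0, 1.647]
contact_force: [0.5, -0.1, 0.5]
grip_width: 75.0
finger_force: 0.0
```

Request:
arm_command([
  [0.98, 0.2, 0],
  [0.98, 0.24, 0],
  [0.98, 0.24, 0],
  [0.98, 0.24, 0],
  [0.98, 0.24, 0],
], gripper=[75, 75, 75, 75, 75], twist=[-0.45, 0, 0, 0, 0])

```text
time: 2.6
tool_pos: [387.2, -52.0, 226.5]
tcp_rot: [-3.141, -0.0, 1.683]
contact_force: [-0.6, -0.2, 0.2]
grip_width: 74.8
finger_force: 0.0
```

Request:
arm_command([
  [0.98, 0.24, 0],
  [0.98, 0.24, 0],
  [0.98, 0.24, 0],
  [0.98, 0.24, 0],
  [0.98, 0.24, 0],
], gripper=[75, 75, 75, 75, 75], twist=[0, 0, 0, 0, 0])

```text
time: 3.22
tool_pos: [403.2, 73.1, 226.5]
tcp_rot: [-3.141, 0.0, 1.683]
contact_force: [-0.2, -0.2, -0.1]
grip_width: 74.6
finger_force: 0.0
```

Request:
arm_command([
  [0.98, 0.24, 0.8],
  [0.98, 0.24, 0.9],
  [0.98, 0.24, 0.9],
  [0.98, 0.24, 0.9],
  [0.98, 0.24, 0.9],
], gripper=[75, 75, 75, 75, 75], twist=[0, 0, 0, 0, 0])

```text
time: 3.85
tool_pos: [419.4, 198.1, 115.7]
tcp_rot: [-3.141, 0.0, 1.683]
contact_force: [0.4, 0.2, -0.9]
grip_width: 75.0
finger_force: 0.0
```

Request:
arm_command([
  [0.9, 0.25, 0.3],
  [0, 0, 0.4],
  [0, 0, 0.3],
  [0, 0, 0.3],
  [0, 0, 0],
], gripper=[75, 75, 75, 75, 75], twist=[0, 0, 0, 0, 0])

```text
time: 4.47
tool_pos: [422.9, 219.7, 83.8]
tcp_rot: [-3.141, 0.0, 1.682]
contact_force: [-0.1, -0.7, -0.2]
grip_width: 75.3
finger_force: 0.0
```

Run:
```python
from h import *
p=[]
for n in('top','side'):
    im=capture(n);x,y=proj(n,[[423,223,50]])[0].astype(int)
    p.append(cv2.resize(im[max(0,y-65):y+65,max(0,x-90):x+90,::-1],(396,286),interpolation=2))
cv2.imwrite('pics/c1.png',np.hstack(p))
```

```text
(no output)
```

View pics/c1.png

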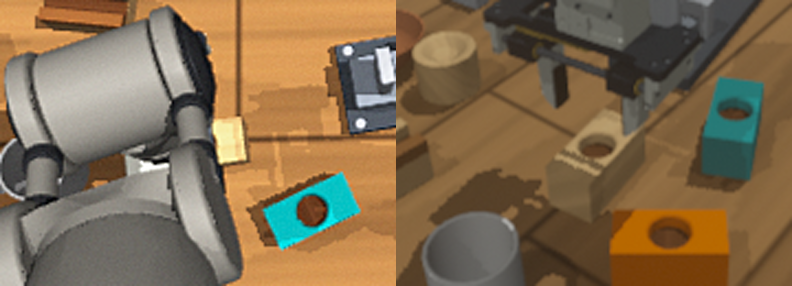

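In the side crop the open fingers, at (553,85) and (632,100), straddle the hollow block, whose hollow is at (598,147). The gripper is clear of the turquoise and orange blocks. Descending and gripping.

Request:
arm_command([
  [0.14, 0, 0.6],
  [0, 0, 0.6],
  [0, 0, 0.6],
  [0, 0, 0.6],
  [0, 0, 0.4],
], gripper=[75, 75, 75, 75, 75], twist=[0, 0, 0, 0, 0])

```text
time: 5.2
tool_pos: [422.3, 223.8, 13.0]
tcp_rot: [-3.14, 0.0, 1.683]
contact_force: [0.4, -0.5, -0.2]
grip_width: 75.4
finger_force: 0.0
```

Request:
arm_command([
  [0, 0, 0],
  [0, 0, 0],
  [0, 0, 0],
  [0, 0, 0],
  [0, 0, 0],
], gripper=[40, 40, 40, 40, 40], twist=[0, 0, 0, 0, 0])

```text
time: 5.82
tool_pos: [423.1, 224.0, 14.6]
tcp_rot: [3.141, -0.0, 1.683]
contact_force: [-0.9, -0.3, 4.8]
grip_width: 49.9
finger_force: 30.0
```

Request:
arm_command([
  [0, 0, -0.6],
  [0, 0, -0.9],
  [-0.3, 0, -1],
  [-0.7, 0, -1],
  [-1, 0.1, -1],
], gripper=[40, 40, 40, 40, 40], twist=[0, 0, 0, 0, 0])

```text
time: 6.45
tool_pos: [430.6, 174.2, 128.1]
tcp_rot: [3.141, 0.0, 1.684]
contact_force: [0.1, 1.1, -2.0]
grip_width: 50.1
finger_force: 30.0
```

Request:
arm_command([
  [-1, 0.2, -1],
  [-1, 0.2, -1],
  [-1, 0.2, -0.5],
  [-1, 0.2, 0],
  [-1, 0.2, 0],
], gripper=[40, 40, 40, 40, 40], twist=[0, 0, 0, 0, 0])

```text
time: 7.08
tool_pos: [469.6, 52.2, 190.1]
tcp_rot: [3.141, 0.0, 1.683]
contact_force: [-0.2, 0.0, -2.7]
grip_width: 49.8
finger_force: 30.0
```

Request:
arm_command([
  [-1, 0.2, 0],
  [-1, 0.2, 0],
  [-1, 0.2, 0],
  [-1, 0.2, 0],
  [-1, 0.2, 0],
], gripper=[40, 40, 40, 40, 40], twist=[-0.1, -0.1, -0.1, -0.1, 0])

```text
time: 7.7
tool_pos: [510.5, -68.4, 189.8]
tcp_rot: [-3.141, 0.0, 1.718]
contact_force: [0.5, -0.6, -2.5]
grip_width: 49.6
finger_force: 30.0
```

Request:
arm_command([
  [-1, 0, 0],
  [-1, 0, 0.6],
  [-1, -0.04, 0.9],
  [-1, -0.04, 1],
  [-0.75, 0, 1],
], gripper=[40, 40, 40, 40, 40], twist=[0, 0, 0, 0, 0])

```text
time: 8.32
tool_pos: [526.0, -186.4, 101.6]
tcp_rot: [3.142, 0.0, 1.717]
contact_force: [-0.6, 1.1, -2.4]
grip_width: 49.9
finger_force: 30.0
```

Request:
arm_command([
  [0, 0, 0.8],
  [0, 0, 0.6],
  [0, 0, 0.4],
  [0, 0, 0.2],
  [0, 0, 0],
], gripper=[40, 40, 40, 40, 40], twist=[0, 0, 0, 0, 0])

```text
time: 8.95
tool_pos: [526.2, -185.3, 51.9]
tcp_rot: [3.142, 0.0, 1.718]
contact_force: [-0.1, 0.5, -2.3]
grip_width: 49.4
finger_force: 30.0
```

Run:
```python
from h import *
p=[]
for n in('top','side'):
    im=capture(n);x,y=proj(n,[[526,-188,70]])[0].astype(int)
    p.append(cv2.resize(im[max(0,y-65):y+65,max(0,x-90):x+90,::-1],(396,286),interpolation=2))
cv2.imwrite('pics/c2.png',np.hstack(p));print(get_obs()['tool_pos'])
```

```text
[ 526.54706316 -185.50177031   52.29316734]
```

View pics/c2.png

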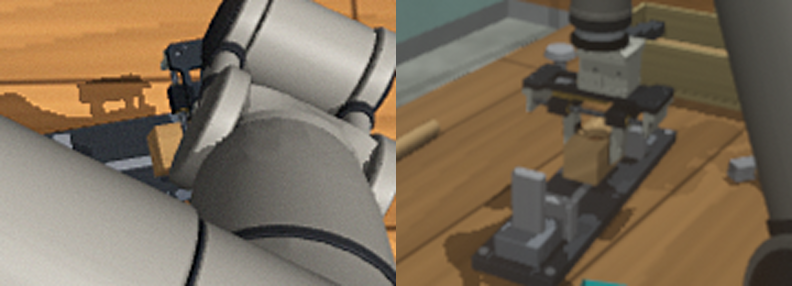

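In the side crop the held block is at (587,155), above the bed, between the jaw plate at (565,215) and the stop at (637,143). Lowering it gently.

Request:
arm_command([
  [0, 0, 0.3],
  [0, 0, 0.2],
  [0, 0, 0.1],
  [0, 0, 0.06],
  [0, 0, 0],
], gripper=[40, 40, 40, 40, 40], twist=[0, 0, 0, 0, 0])

```text
time: 9.68
tool_pos: [526.1, -185.4, 35.1]
tcp_rot: [-3.141, 0.0, 1.718]
contact_force: [-0.3, 0.8, -1.0]
grip_width: 49.8
finger_force: 30.0
```

Request:
arm_command([
  [0, 0, 0],
  [0, 0, 0],
  [0, 0, 0],
  [0, 0, 0],
  [0, 0, 0],
], gripper=[54, 65, 75, 75, 75], twist=[0, 0, 0, 0, 0])

```text
time: 10.3
tool_pos: [526.2, -185.5, 35.3]
tcp_rot: [3.142, 0.0, 1.718]
contact_force: [0.4, -0.6, -0.1]
grip_width: 74.7
finger_force: 0.0
```

Request:
arm_command([
  [0, 0, -0.5],
  [0, 0, -1],
  [0, 0, -1],
  [0, 0, -1],
  [0, 0, -1],
], gripper=[75, 75, 75, 75, 75], twist=[0, 0, 0, 0, 0])

```text
time: 10.92
tool_pos: [526.2, -185.5, 149.5]
tcp_rot: [3.141, 0.001, 1.718]
contact_force: [0.2, -0.2, 0.8]
grip_width: 74.9
finger_force: 0.0
```

Request:
arm_command([
  [0.9, 0, -0.4],
  [1, 0, 0],
  [1, 0, 0],
  [1, 0, 0],
  [1, 0, 0],
], gripper=[40, 0, 0, 0, 0], twist=[0, 0, 0, 0, 0])

```text
time: 11.55
tool_pos: [507.2, -62.1, 157.6]
tcp_rot: [-3.141, -0.001, 1.718]
contact_force: [-0.2, -0.3, 0.5]
grip_width: 29.7
finger_force: 0.0
```

Request:
arm_command([
  [1, 0, 0],
  [1, 0, 0],
  [1, 0, 0],
  [1, 0, 0],
  [0.9, 0, 0],
], gripper=[0, 0, 0, 0, 0], twist=[0, 0, 0, 0, 0])

```text
time: 12.18
tool_pos: [488.9, 58.9, 157.6]
tcp_rot: [-3.141, -0.0, 1.719]
contact_force: [0.5, 0.0, -0.2]
grip_width: 0.0
finger_force: 0.0
```

Run:
```python
from h import *
p=[]
print(get_obs()['tool_pos'])
for n in('top','side'):
    im=capture(n);x,y=proj(n,[[515,-90,90]])[0].astype(int)
    p.append(cv2.resize(im[max(0,y-65):y+65,max(0,x-90):x+90,::-1],(396,286),interpolation=2))
cv2.imwrite('pics/c3.png',np.hstack(p))
```

```text
[488.89327806  58.89056166 157.56744666]
```

View pics/c3.png

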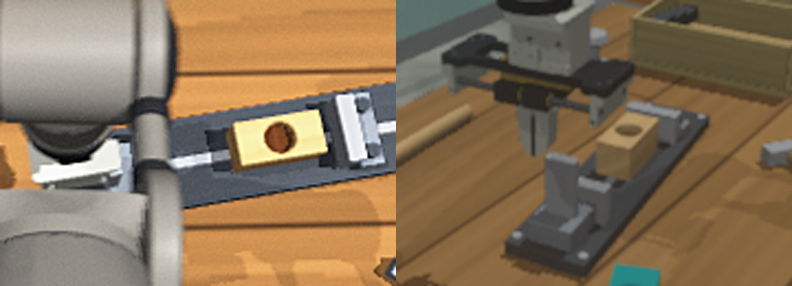

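The top crop shows the block lying straight on the bed at (278,138), hollow up, in front of the stop at (357,128). Lowering the closed fingers behind the fin.

Request:
arm_command([
  [0, 0, 0.5],
  [0, 0, 0.6],
  [0, 0, 0.6],
  [0, 0, 0.6],
  [0, 0, 0.4],
], gripper=[0, 0, 0, 0, 0], twist=[0, 0, 0, 0, 0])

```text
time: 12.9
tool_pos: [489.5, 56.3, 88.8]
tcp_rot: [-3.14, -0.0, 1.717]
contact_force: [0.7, -0.3, 0.1]
grip_width: 0.6
finger_force: 0.0
```

Request:
arm_command([
  [-0.3, 0, 0],
  [-0.3, 0, 0],
  [-0.2, 0, 0],
  [-0.2, 0, 0],
  [-0.2, 0, 0],
], gripper=[0, 0, 0, 0, 0], twist=[0, 0, 0, 0, 0])

```text
time: 13.52
tool_pos: [494.8, 27.1, 90.5]
tcp_rot: [3.141, -0.0, 1.718]
contact_force: [0.2, 4.0, 2.2]
grip_width: 0.3
finger_force: 1.6
```

Request:
arm_command([
  [-0.3, 0, 0],
  [-0.3, 0, 0],
  [-0.3, 0, 0],
  [-0.3, 0, 0],
  [-0.3, 0, 0],
], gripper=[0, 0, 0, 0, 0], twist=[0, 0, 0, 0, 0])

```text
time: 14.15
tool_pos: [500.4, -10.4, 90.2]
tcp_rot: [3.141, 0.0, 1.718]
contact_force: [1.3, 2.2, 0.2]
grip_width: 0.5
finger_force: 1.4
```

Request:
arm_command([
  [-0.3, 0, 0],
  [-0.3, 0, 0],
  [-0.3, 0, 0],
  [-0.3, 0, 0],
  [-0.2, 0, 0],
], gripper=[0, 0, 0, 0, 0], twist=[0, 0, 0, 0, 0])

```text
time: 14.78
tool_pos: [505.3, -45.0, 90.1]
tcp_rot: [-3.141, 0.0, 1.718]
contact_force: [1.0, 2.3, 1.6]
grip_width: 0.1
finger_force: 1.3
```

Request:
arm_command([
  [-0.2, 0, 0],
  [-0.1, 0, 0],
  [-0.1, 0, 0],
  [-0.1, 0, 0],
  [-0.1, 0, 0],
], gripper=[0, 0, 0, 0, 0], twist=[0, 0, 0, 0, 0])

```text
time: 15.4
tool_pos: [507.4, -59.4, 90.2]
tcp_rot: [-3.141, -0.0, 1.718]
contact_force: [1.6, 2.3, -0.3]
grip_width: 0.2
finger_force: 1.3
```

Request:
arm_command([
  [-0.12, 0, 0],
  [-0.12, 0, 0],
  [-0.12, 0, 0],
  [-0.12, 0, 0],
  [-0.12, 0, 0],
], gripper=[0, 0, 0, 0, 0], twist=[0, 0, 0, 0, 0])

```text
time: 16.02
tool_pos: [509.6, -74.3, 90.2]
tcp_rot: [-3.141, -0.0, 1.718]
contact_force: [0.7, 4.8, -1.3]
grip_width: 0.2
finger_force: 1.9
```

Request:
arm_command([
  [-0.06, 0, 0],
  [-0.06, 0, 0],
  [-0.06, 0, 0],
  [-0.06, 0, 0],
  [-0.06, 0, 0],
], gripper=[0, 0, 0, 0, 0], twist=[0, 0, 0, 0, 0])

```text
time: 16.65
tool_pos: [510.7, -81.6, 90.2]
tcp_rot: [-3.142, 0.0, 1.718]
contact_force: [0.9, 3.0, -0.7]
grip_width: 0.4
finger_force: 1.8
```

Pushing the block now; continuing in small steps.

Request:
arm_command([
  [-0.05, 0, 0],
  [-0.05, 0, 0],
  [-0.05, 0, 0],
  [-0.04, 0, 0],
  [-0.03, 0, 0],
], gripper=[0, 0, 0, 0, 0], twist=[0, 0, 0, 0, 0])

```text
time: 17.27
tool_pos: [511.6, -87.1, 90.2]
tcp_rot: [-3.142, 0.0, 1.718]
contact_force: [0.7, 3.4, -1.8]
grip_width: 0.5
finger_force: 1.8
```

Request:
arm_command([
  [-0.03, 0, 0],
  [-0.03, 0, 0],
  [-0.03, 0, 0],
  [-0.03, 0, 0],
  [0, 0, 0],
], gripper=[0, 0, 0, 0, 0], twist=[0, 0, 0, 0, 0])

```text
time: 17.9
tool_pos: [511.9, -89.8, 90.2]
tcp_rot: [-3.142, -0.0, 1.718]
contact_force: [1.8, 5.2, -1.2]
grip_width: 0.7
finger_force: 2.4
```

Request:
arm_command([
  [-0.03, 0, 0],
  [-0.03, 0, 0],
  [-0.03, 0, 0],
  [0, 0, 0],
  [0, 0, 0],
], gripper=[0, 0, 0, 0, 0], twist=[0, 0, 0, 0, 0])

```text
time: 18.52
tool_pos: [511.9, -89.8, 90.2]
tcp_rot: [-3.141, -0.004, 1.718]
contact_force: [1.3, 16.0, 1.7]
grip_width: 0.5
finger_force: 7.3
```

It came up hard: 16 N with no further travel, so it's seated. Backing off.

Request:
arm_command([
  [0.1, 0, 0],
  [0.3, 0, 0],
  [0.5, 0, 0],
  [0.4, 0, 0],
  [0, 0, -0.5],
], gripper=[0, 0, 0, 0, 0], twist=[0, 0, 0, 0, 0])

```text
time: 19.15
tool_pos: [506.7, -59.1, 102.5]
tcp_rot: [-3.14, -0.001, 1.719]
contact_force: [0.3, -0.7, 0.3]
grip_width: 0.2
finger_force: 0.0
```

Request:
arm_command([
  [0.3, 0, -1],
  [1, 0, -1],
  [1, 0, -1],
  [1, 0, -0.5],
  [0, 0, 0],
], gripper=[0, 0, 0, 0, 0], twist=[0, 0, 0, 0, 0])

```text
time: 19.77
tool_pos: [496.0, 22.5, 192.1]
tcp_rot: [3.138, 0.001, 1.72]
contact_force: [-0.5, -0.4, -0.0]
grip_width: 0.6
finger_force: 0.0
```

Run:
```python
from h import *
p=[]
for n in('top','side'):
    im=capture(n);x,y=proj(n,[[525,-160,70]])[0].astype(int)
    p.append(cv2.resize(im[max(0,y-65):y+65,max(0,x-90):x+90,::-1],(396,286),interpolation=2))
cv2.imwrite('pics/c4.png',np.hstack(p));print(get_obs()['tool_pos'],get_obs()['contact_force'])
```

```text
[495.55279885  21.14573516 190.45942549] [ 1.23235715 -0.16234005 -0.05320565]
```

View pics/c4.png

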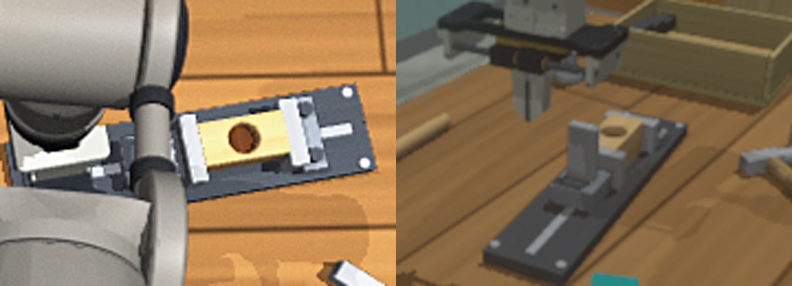

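The top crop shows the block at (243,138), closed between the jaw plate at (193,148) and the stop at (293,132), with the arm clear. Handing in.

```bash
python3 -c "
from plant import *
print(close_job())"
```

```text
the job is handed in; nothing more can be done
None
```

The hollow block lies hollow up on the bed, clamped between jaw and end stop with about 16 N measured at the tool; the arm is clear, the grooved block was not touched, and the job is handed in at about 20 s (no verdict was returned).

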